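Load the label printer and latch its cover

TASK

The bindery's label printer has run out: slide the thumb latch on its front deck sideways so that the sprung cover pops open, and lay the full roll from the wooden rest on the two idler rollers in the bay, between the guides - set it down, do not drop it. Then ease the cover down, without slamming it, until the latch catches and it stays shut. Leave the part-used roll in its groove and the other things on the bench where they are.

Things in the scene. Friction and masses are not known exactly. Their poses are not given: they have to be found in the camera images.
- printer: Light grey clamshell label printer with a dark grey cover that has a small window, fixed to the bench, 210 long (its x) x 170 wide (its y) x 116 mm high with the cover shut. Origin: centre of its underside; its front faces its own -x, z up. Its front deck (x -105 to -32 mm) and the rims of its side walls are level at z 70 mm; the roll bay behind the deck is open to the top: x -32 to 74, y -62 to 62 mm, floor at z 28 mm.
- latch_thumb (a point): Ribbed black thumb piece of the latch, standing alone on the front deck: 22 (printer x) x 46 (printer y) x 16 mm high, deck all round it. Point: its centre, 8 mm above the deck; shut it lies at printer x -66, y 0, z 78 mm and the front edge of the closed cover is 25 mm behind it. Axes as the printer's.
- latch (a joint): Slide of the thumb latch in m: 0 = home (spring), grows to its stop at 0.012 as the thumb piece is pushed towards the printer's +y; from 0.008 on it frees the cover, which springs up by itself. Needs about 2 to 5 N; it springs home when let go.
- cover (a joint): Angle of the cover in rad: 0 = shut (held by the latch it rests at about 0.01), 1.55 = fully open. A spring (about 0.35 N m shut, 0.17 N m open) lifts it, so it must be pushed shut. Pushed down a little past shut (stop at -0.012) its two hooks press the latch aside by themselves and snap under it; this takes about 7 to 12 N in the front third of the cover, and the thumb piece need not be touched.
- cover_hinge (a point): Middle of the cover's hinge line, which runs along the printer's y, at the back: printer x 88, y 0, z 70 mm. Axes as the printer's.
- cover_edge (a point): Point in the middle of the outer face of the cover's flat roof, at the front end of the roof where the 45 degree slope to the front edge begins. It moves with the cover. In the cover's frame (printer axes when shut): 85 mm ahead of (-x) and 46 mm above the hinge; the point's z axis is the outward normal of the roof, its -x points to the front edge. The cover is a hollow dome 118 mm from hinge to front edge, 170 mm wide; open, the front edge is up and the roof faces backwards.
- bay (a point): Where the centre of a loaded roll comes to lie: printer x 20, y 0, z 71 mm. Below it two steel idler rollers (12 mm thick, 36 mm apart, along the printer's y) carry the roll; two low flared guides, 70 mm apart in y and reaching up to z 54 mm, keep it in the middle. Beside the guides there is room for fingers out to y +-62 mm. Axes as the printer's.
- full_roll_center (a point): Centre of the full roll of labels: white paper on a cardboard core, 70 mm in diameter, 60 mm long, solid, about 0.2 kg, lying in a groove of the wooden rest, its centre 52 mm above the bench. Site y axis = the roll's axis (either way round); x and z turn with the roll. It can be gripped across its two flat ends (60 mm).
- full_roll: The same full roll; body origin at its centre, y axis along the roll.
- used_roll_center (a point): Centre of the part-used roll (48 mm in diameter, 60 mm long), in the other groove of the rest; to be left there.
- rest: Wooden roll rest, fixed to the bench: plate 190 (x) x 80 (y) x 12 mm with ribs 10 mm high that form two grooves along its y, at its x -45 and +45 mm; either groove can hold the full roll. Origin: centre of its underside.
- glue: Closed white glue jar, 68 mm in diameter, 150 mm high, a bystander; origin at its underside.
- book: Small cloth-bound book lying flat, 150 x 110 x 28 mm, a bystander; origin at its underside.
- weight: Steel binder's weight 110 x 75 x 45 mm with a knob to 78 mm, a bystander; origin at its underside.
Not all that is in view belongs to the job. Leave any green or purple look-alike of the full_roll alone.

How it is judged:
By the outcome, as a careful person would: the job done as asked, in the order asked, and still so for the second after the job is handed in, with the robot touching nothing.
It also fails if it takes over 67 s, if anything falls off the work surface, if the arm or the gripper's body presses on something with over 40 N, if the wrist force passes 120 N, or if a joint passes its speed limit or range.

ROBOT

A 7-joint arm with a two-finger parallel gripper is mounted at the origin on the work surface. World frame = base frame: x ahead of the robot, y to its left, z up, the work surface at z = 0. Lengths are in mm, angles in degrees, forces in N, time in s.
With the tool pointing down it reaches from about 425 to 950 mm from the base axis. Payload 4.7 kg.
Tool frame: the origin (TCP) lies on the centre line of the jaws, within the pads' length; the fingertips stand 14 mm ahead of it and the grasp point (between the pads) lies 5 mm behind it; z points along the fingers, y is the line along which they close (so a half turn about z gives the same grasp; the last joint's range is limited). The gripper opens to 87 mm and grips with 3 to 60 N. Pads are 19 mm wide; open, the fingers measure 117 mm over their backs; the gripper's body (75 mm by 190 mm) begins 51 mm behind the grasp point.
Start: joints at [72.428, 26.849, -2.785, 87.806, 1.381, 65.374, -4.715], TCP at [185.159, -649.126, 236.573] pointing down, gripper open.
Joint ranges: [-148.3, 148.3], [-19.14, 114.17], [-79.39, 73.82], [5.75, 140.21], [-59.74, 239.74], [12.07, 113.84], [-152.46, 152.46]. Speed limits (degrees/s): [147.25, 147.25, 180, 180, 180, 180, 180].

INTERFACE

Orientations are given as a 3x3 rotation matrix whose columns are the frame's x, y, z axes.
In Python, from plant import readout, cams, r, nets gives the robot as it stands.
- The arm moves only by the shell command python3 -m pendant 'ROWS' [FORCE]. ROWS is JSON, a list of rows, each an object with "travel": the shift along the tool's x, y, z in cm, a list of three; "twist": the turn, a rotation vector about the tool's x, y, z in rad, a list of three; "fingers": the closure, from -1 (fully open) to 1 (shut). A call has 1 to 8 rows; each row shifts and turns the commanded pose from where the row before left it, along the tool's axes as they then stand; what a row does not reach is not made up. A row lasts 1/10 s, in which the tool goes at most 50 mm and 8.59 degrees, less where a joint would pass 70% of its speed; a pose out of reach is approached as far as the arm can. A call is refused whole if a number of a shift passes 5 or a number of a turn 0.15, either way. A call with a gripper value outside its range is refused whole. The fingers move at their own pace and stop on an object; FORCE is the grip in N (left out, the last holds). Time passes only in rows, so rows that do not move let the fingers close. It gives the time, the measured TCP pose, the force, the opening and the grip force at its end, in the units of the state.
- readout.get_obs(): the state, without advancing time (a new reading comes with each control period).
- cams.grab_frame(name): name is "scene" or "side" or "wrist"; returns a dict with "pixels" (400x640x3 uint8, blue, green, red), "range_z" (400x640 float32, mm along the optical axis (not along the pixel's ray), 0 where there is no reading), "fx", "fy", "cx", "cy" (pixels), "world_from_camera" (4x4, takes a point from camera to world coordinates); the wrist camera has in their place "T_tool_cam" (4x4, takes a point from camera to tool coordinates, whose origin is the TCP and whose axes are the flange's). Camera axes: x right, y down, z forward; pixel columns grow to the right and rows downward; lengths in mm; the calibration is good to about 2 mm. A picture is of the moment at which its call begins: read the wrist's pose just before it.
- r.sign_off(): hands the job in; it is judged then, once.
Trained networks look in the newest picture that a camera, given by its name, has taken for a name from the list of things; names that differ only in an ending like _2 or _b are one class to them, and where a whole thing is asked for, a point or a joint stands for the part that bears it (a point fixed in the world has none). Each returns a list of dicts, best first, with "p" (0 to 1); they miss things now and then, are a little off and sometimes report something else, mostly with a low value. They report only what shows in the picture. A call takes as long as a camera call. They do not tell look-alikes from the thing itself.
- nets.spot_in(label, camera): "location" ([x, y, z] in mm, in the coordinates of the camera as it stood for that picture, good to about 4 mm: the middle of the surface that is visible of it).
- nets.regions_of(label, camera): "pixels" (400x640 bool, what is visible of it).
- nets.tip_of(label, camera): "location" ([x, y, z] in mm, in the coordinates of the camera as it stood for that picture, good to about 4 mm: a listed point, or the origin of a listed thing).
The state is a dict: "t": time; "joints": joint angles; "qd": joint speeds; "effort": joint torques, N m; "position": TCP position; "tcp_rot": TCP orientation; "force": force on the tool from outside, world axes, zero at the start; "wrist_torque": the same for the moment, N m; "finger_gap": finger opening in mm; "gripper_force": force on a finger pad.
Only numpy, scipy, OpenCV 4.12 (cv2) and the standard library are available. Lean on these libraries where they do the work, as an engineer would, in place of code of your own. Each camera call takes 0.05 s, during which the arm holds its last target. There are 200 camera calls.

## Working session

There is one attempt and no reset: what is moved stays moved. The work goes in short steps, Python scripts to look and compute and a shell command to move; the robot and the scene stay as the last step left them, time stands still between calls to the robot, and variables do not carry over. Pictures are saved under pics/ and viewed, at most 10 in all, crops included, and the job is handed in when it is done.

```bash
mkdir -p pics; ls; cat > h.py <<'E'
import numpy as np, cv2
from plant import readout, cams, r, nets
def w(f,p): return (f["world_from_camera"]@np.append(p,1))[:3]
def cloud(f):
    z=f["range_z"]; v,u=np.mgrid[:z.shape[0],:z.shape[1]]
    P=np.stack([(u-f["cx"])*z/f["fx"],(v-f["cy"])*z/f["fy"],z,np.ones_like(z)],-1)
    return (P@f["world_from_camera"].T)[...,:3], z>0
E
python3 - <<'E'
from h import *
o=readout.get_obs(); print({k:np.round(v,3).tolist() for k,v in o.items()})
names=["printer","latch_thumb","cover_hinge","cover_edge","bay","full_roll_center","used_roll_center","rest","glue","book","weight"]
for c in ["scene","side"]:
    f=cams.grab_frame(c); cv2.imwrite(f"pics/{c}0.png",f["pixels"]); np.savez(f"{c}0.npz",**f)
    print(c,np.round(f["world_from_camera"],3).tolist(),f["fx"])
    for n in names:
        print(n,[(np.round(w(f,d["location"])).tolist(),round(float(d["p"]),2), [round(float(d["location"][0]/d["location"][2]*f["fx"]+f["cx"])),round(float(d["location"][1]/d["location"][2]*f["fy"]+f["cy"]))]) for d in nets.tip_of(n,c)])
E
```

```text
pics
{'t': 0.0, 'joints': [72.429, 26.897, -2.786, 87.873, 1.381, 65.374, -4.715], 'qd': [-0.035, 0.067, 0.024, 0.062, 0.034, -0.009, 0.015], 'effort': [0.0, -50.798, -0.08, -23.616, -0.061, 0.038, 0.0], 'position': [184.966, -648.58, 235.516], 'tcp_rot': [[0.962, 0.274, -0.001], [0.274, -0.962, 0.002], [-0.0, -0.002, -1.0]], 'force': [0.895, 0.004, 0.325], 'wrist_torque': [0.025, -0.01, 0.0], 'gripper_force': 0.0, 'finger_gap': 87.101}
scene [[-0.877, 0.298, -0.378, 991.361], [0.481, 0.545, -0.687, 893.2], [0.001, -0.784, -0.621, 882.497], [0.0, 0.0, 0.0, 1.0]] 369.8779464244572
printer [([523.0, -104.0, 0.0], 0.83, [302, 201])]
latch_thumb [([515.0, -35.0, 81.0], 0.39, [312, 194])]
cover_hinge [([529.0, -189.0, 71.0], 0.72, [291, 175])]
cover_edge [([522.0, -106.0, 116.0], 0.95, [301, 176])]
bay [([528.0, -117.0, 71.0], 0.95, [299, 185])]
full_roll_center [([523.0, 210.0, 53.0], 0.88, [347, 243]), ([387.0, 236.0, 32.0], 0.88, [386, 238]), ([421.0, 104.0, 37.0], 0.82, [355, 217])]
used_roll_center [([606.0, 218.0, 36.0], 0.7, [325, 258]), ([382.0, 450.0, 1.0], 0.66, [430, 291])]
res
[... 511 characters left out ...]
86.0, 68.0], 0.94, [319, 171])]
cover_edge [([526.0, -108.0, 116.0], 0.73, [318, 173]), ([524.0, -123.0, 67.0], 0.35, [319, 183])]
bay [([609.0, 214.0, 37.0], 0.4, [273, 265]), ([566.0, 212.0, 2.0], 0.33, [290, 275])]
full_roll_center [([419.0, 100.0, 37.0], 0.86, [348, 241]), ([386.0, 236.0, 35.0], 0.84, [358, 280]), ([521.0, 209.0, 51.0], 0.82, [306, 263])]
used_roll_center [([611.0, 212.0, 31.0], 0.87, [272, 267])]
rest [([567.0, 212.0, 0.0], 0.81, [289, 276]), ([526.0, -108.0, 116.0], 0.48, [318, 173])]
glue [([662.0, 457.0, -0.0], 0.56, [230, 354]), ([522.0, 208.0, 50.0], 0.3, [306, 263])]
book [([386.0, 448.0, -7.0], 0.87, [353, 364])]
weight [([507.0, -446.0, -3.0], 0.57, [332, 149])]
```

View pics/scene0.png

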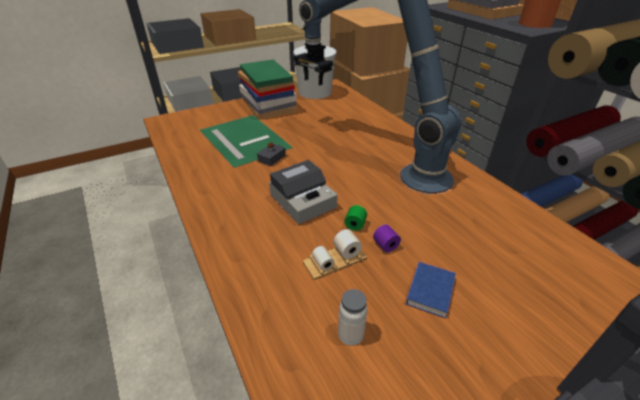

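```bash
python3 - <<'E'
import cv2
a=cv2.imread("pics/side0.png")
cv2.imwrite("pics/crop1.png",cv2.resize(a[130:330,220:420],None,fx=3,fy=3,interpolation=cv2.INTER_CUBIC))
E
```

```text
(no output)
```

View pics/crop1.png

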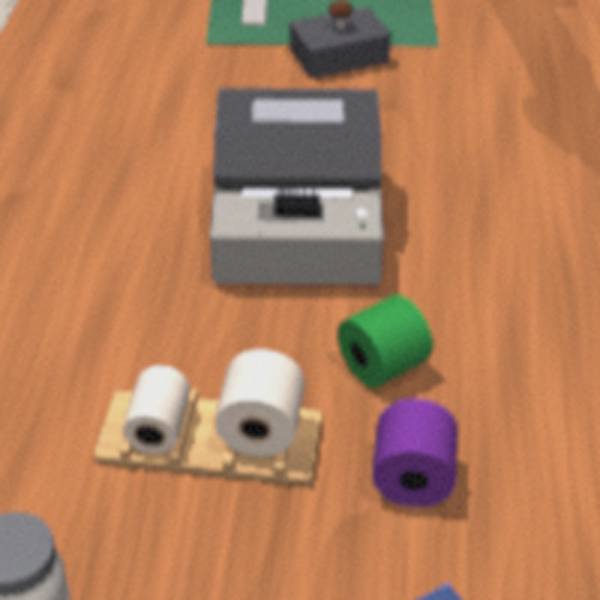

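The scene view shows three white or coloured rolls that could be the full roll:
- white, on the rest: (347,243)
- green, loose: (356,217)
- purple, loose: (387,238)
- the thinner part-used white roll, in the other groove: (322,258)

The crop confirms that the big white roll at crop (260,400) is the full one. The printer at crop (298,190) faces us, with the thumb piece at (298,205).

```bash
python3 - <<'E'
from h import *
from scipy.optimize import least_squares
for c in ["scene","side"]:
    f=dict(np.load(f"{c}0.npz")); P,ok=cloud(f)
    def sel(lo,hi,cx,cy,rad): 
        return P[ok&(P[...,2]>lo)&(P[...,2]<hi)&(np.hypot(P[...,0]-cx,P[...,1]-cy)<rad)]
    d=sel(64,75,520,-50,110); roof=sel(111,121,522,-125,110)
    for n,q in (("deck",d),("roof",roof)):
        print(c,n,len(q),cv2.minAreaRect(q[:,:2].astype(np.float32)),np.median(q[:,2]))
    rl=sel(30,100,522,209,55); 
    # cylinder fit: centre x,y,z, yaw; radius 35
    def split(t):
        a=np.array([np.cos(t[3]),np.sin(t[3]),0]); v=rl-t[:3]; s=v@a; rad=np.linalg.norm(v-s[:,None]*a,axis=1); return s,rad
    def res(t):
        s,rad=split(t); return np.minimum(np.abs(rad-35),np.where(rad<38,np.abs(np.abs(s)-30),99))+ 0*s
    t=least_squares(res,[522,209,52,np.pi/2],loss="soft_l1").x
    s,rad=split(t); print("roll",np.round(t[:3],1),np.degrees(t[3]),len(rl),np.percentile(s,[2,98]),np.mean(res(t)))
    pl=sel(5,26,567,213,110); print("rest",cv2.minAreaRect(pl[:,:2].astype(np.float32)),len(pl))
w_=cams.grab_frame("wrist"); print(np.round(w_["T_tool_cam"],3).tolist(),w_["fx"])
E
```

```text
scene deck 625 ((520.385986328125, -50.812225341796875), (173.26275634765625, 120.95207977294922), 3.0425450801849365) 69.5883436698208
scene roof 684 ((528.5814819335938, -142.1326904296875), (172.52993774414062, 98.27540588378906), 6.245298385620117) 115.54340396459486
roll [522.2 211.4  51.3] 88.48360460352397 537 [-27.77266927  32.01258986] 1.0497038929980311
rest ((567.407470703125, 216.89996337890625), (86.82095336914062, 191.2489471435547), 88.44611358642578) 721
side deck 891 ((515.978271484375, -34.53349685668945), (168.89511108398438, 84.2679443359375), 5.616162300109863) 69.24465982751349
side roof 930 ((527.35205078125, -142.45025634765625), (170.23477172851562, 100.66485595703125), 7.216272830963135) 115.0692051758511
roll [521.4 210.1  50.7] 88.53437541194812 793 [-26.00749619  32.37953738] 0.9776395606322055
rest ((566.468017578125, 213.29312133789062), (85.44412231445312, 190.9447479248047), 87.9405746459961) 1037
[[-0.0, -0.955, -0.297, 83.285], [1.0, 0.0, -0.001, -0.799], [0.001, -0.297, 0.955, -147.946], [0.0, 0.0, 0.0, 1.0]] 289.4238410449819
```

```bash

python3 -m pendant '[{"travel":[2.78,-3.04,0],"twist":[0,0,0],"fingers":1},{"travel":[2.78,-3.04,0],"twist":[0,0,0],"fingers":1},{"travel":[2.78,-3.04,0],"twist":[0,0,0],"fingers":1},{"travel":[2.78,-3.04,0],"twist":[0,0,0],"fingers":1},{"travel":[2.78,-3.04,0],"twist":[0,0,0],"fingers":1},{"travel":[2.78,-3.04,0],"twist":[0,0,0],"fingers":1},{"travel":[2.78,-3.04,0],"twist":[0,0,0],"fingers":1},{"travel":[2.78,-3.04,0],"twist":[0,0,0],"fingers":1}]' 10
python3 -m pendant '[{"travel":[2.78,-3.04,0],"twist":[0,0,0],"fingers":1},{"travel":[2.78,-3.04,0],"twist":[0,0,0],"fingers":1},{"travel":[2.78,-3.04,0],"twist":[0,0,0],"fingers":1},{"travel":[2.78,-3.04,0],"twist":[0,0,0],"fingers":1},{"travel":[2.78,-3.04,0],"twist":[0,0,0],"fingers":1},{"travel":[2.78,-3.04,0],"twist":[0,0,0],"fingers":1},{"travel":[2.78,-3.04,0],"twist":[0,0,0],"fingers":1},{"travel":[2.78,-3.04,0],"twist":[0,0,0],"fingers":1}]'
python3 -m pendant '[{"travel":[0,0,0],"twist":[0,0,-0.14],"fingers":1},{"travel":[0,0,0],"twist":[0,0,-0.14],"fingers":1},{"travel":[0,0,0],"twist":[0,0,-0.14],"fingers":1},{"travel":[0,0,0],"twist":[0,0,-0.14],"fingers":1},{"travel":[0,0,0],"twist":[0,0,-0.14],"fingers":1},{"travel":[0,0,0],"twist":[0,0,-0.14],"fingers":1},{"travel":[0,0,0],"twist":[0,0,-0.14],"fingers":1},{"travel":[0,0,0],"twist":[0,0,-0.14],"fingers":1}]'
python3 -m pendant '[{"travel":[0,0,0],"twist":[0,0,-0.14],"fingers":1},{"travel":[0,0,0],"twist":[0,0,-0.14],"fingers":1},{"travel":[0,0,0],"twist":[0,0,0],"fingers":1},{"travel":[0,0,0],"twist":[0,0,0],"fingers":1}]'
cat >> h.py <<'E'
def wrist():
    o=readout.get_obs(); f=cams.grab_frame("wrist"); T=np.eye(4); T[:3,:3]=o["tcp_rot"]; T[:3,3]=o["position"]
    f["world_from_camera"]=T@f["T_tool_cam"]; return f,o
E
python3 - <<'E'
from h import *
f,o=wrist(); cv2.imwrite("pics/w1.png",f["pixels"]); np.savez("w1.npz",**f)
print(o["t"],o["position"],o["tcp_rot"],o["joints"],o["force"])
for n in ["printer","latch_thumb","cover_hinge","cover_edge","bay"]:
    print(n,[(np.round(w(f,d["location"]),1).tolist(),round(float(d["p"]),2)) for d in nets.tip_of(n,"wrist")])
P,ok=cloud(f)
for lo,hi in ((66,74),(82,90),(112,120)):
    q=P[ok&(P[...,2]>lo)&(P[...,2]<hi)]
    print(lo,len(q),q.size and cv2.minAreaRect(q[:,:2].astype(np.float32)),np.round(np.percentile(q,[1,99],axis=0),1).tolist())
E
```

```text
t: 2.05
position: [332.9, -352.7, 236.9]
tcp_rot: [[0.962, 0.274, 0.001], [0.274, -0.962, -0.001], [0.0, 0.001, -1.0]]
force: [1.5, 0.5, 0.2]
finger_gap: 31.0
gripper_force: 0.0
t: 2.85
position: [480.1, -58.0, 236.9]
tcp_rot: [[0.962, 0.274, 0.001], [0.274, -0.962, -0.001], [0.001, 0.001, -1.0]]
force: [0.1, -0.2, 0.2]
finger_gap: -0.1
gripper_force: 0.0
t: 3.65
position: [479.5, -59.4, 236.7]
tcp_rot: [[0.167, 0.986, 0.0], [0.986, -0.167, -0.0], [-0.0, 0.0, -1.0]]
force: [0.4, -0.2, -0.1]
finger_gap: 0.7
gripper_force: 0.0
t: 4.05
position: [479.5, -59.5, 236.6]
tcp_rot: [[-0.104, 0.995, 0.0], [0.995, 0.104, -0.0], [-0.0, 0.0, -1.0]]
force: [0.7, -0.3, -0.4]
finger_gap: 0.6
gripper_force: 0.0
4.05 [479.52478599 -59.49332634 236.6412156 ] [[-1.03695730e-01  9.94609034e-01  2.55589037e-04]
 [ 9.94609055e-01  1.03695764e-01 -1.23176669e-04]
 [-1.49016128e-04  2.41438276e-04 -9.99999960e-01]] [ 34.91887976  12.2133996  -37.52442326 111.48214352   8.65005304
  59.05234734  -0.49323855] [ 0.66432074 -0.2676211  -0.3754751 ]
printer [([522.1, -94.4, 1.6], 0.86), ([511.0, -31.5, 78.2], 0.35)]
latch_thumb [([516.4, -32.9, 77.7], 0.67)]
cover_hinge []
cover_edge [([522.7, -101.0, 118.7], 0.59)]
bay []
66 10861 ((495.8655090332031, 24.84168243408203), (197.03147888183594, 195.3067169189453), 6.173448085784912) [[397.9, -72.5, 66.4], [597.9, 113.8, 72.5]]
82 2099 ((518.67529296875, -50.35606384277344), (170.20794677734375, 55.645816802978516), 5.735182285308838) [[439.2, -82.6, 83.0], [602.0, -22.3, 89.9]]
112 1699 ((528.2254638671875, -141.39578247070312), (170.34661865234375, 90.67792510986328), 6.503224849700928) [[440.9, -122.2, 112.1], [609.6, -90.8, 117.9]]
```

View pics/w1.png

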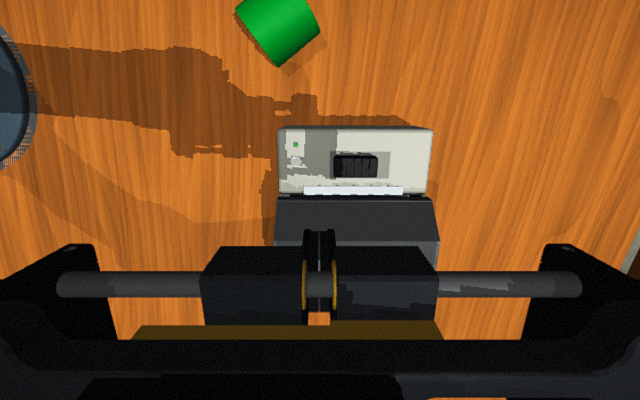

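The wrist view shows the deck with the black thumb piece at (355,166) and its slot extending right (printer +y) to (390,165). The green roll is at (278,30), clear of the work.

```bash
python3 - <<'E'
from h import *
f=dict(np.load("w1.npz")); P,ok=cloud(f)
th=6.1; y=np.array([np.cos(np.radians(th)),np.sin(np.radians(th))]); x=np.array([y[1],-y[0]])
def s(q,n): print(n,len(q),"x'",np.round(np.percentile(q[:,:2]@x,[1,50,99]),1),"y'",np.round(np.percentile(q[:,:2]@y,[1,50,99]),1),"z",np.median(q[:,2]))
m=ok&(P[...,2]>82)&(P[...,2]<90)&(np.hypot(P[...,0]-515,P[...,1]+34)<32); m[:, :]&=True
q=P[m]; s(q[(q[:,:2]@x)<98],"thumb")
m=ok&(P[...,2]>66)&(P[...,2]<73)&(P[...,1]<30)&(np.abs(P[...,0]-520)<110); s(P[m],"deck")
q=P[m]; print(cv2.minAreaRect(q[:,:2].astype(np.float32)))
m=ok&(P[...,2]>113)&(P[...,1]<-80)&(P[...,2]<119)&(np.abs(P[...,0]-520)<110); s(P[m],"roof")
for n,p in (("c0",(522,-99)),("thumb",(515.5,-33))): print(n,np.array(p)@x,np.array(p)@y)
E
```

```text
thumb 867 x' [77.4 86.9 97.6] y' [487.9 509.9 532.4] z 86.06371117989113
deck 9048 x' [ 50.4  82.3 123.5] y' [427.9 509.2 592.1] z 69.85834970075993
((516.532470703125, -32.964256286621094), (168.76283264160156, 75.08072662353516), 5.873159408569336)
roof 1522 x' [153.6 159.1 187.2] y' [426.8 541.5 594.3] z 116.16449996587653
c0 153.909301706701 508.52426377524574
thumb 87.59228093022396 509.07449584657127
```

```bash

python3 -m pendant '[{"travel":[2.5,-1.1,2],"twist":[0,0,0],"fingers":1},{"travel":[0,0,4],"twist":[0,0,0],"fingers":1},{"travel":[0,0,4],"twist":[0,0,0],"fingers":1},{"travel":[0,0,3],"twist":[0,0,0],"fingers":1},{"travel":[0,0,1.5],"twist":[0,0,0],"fingers":1},{"travel":[0,0,0.4],"twist":[0,0,0],"fingers":1},{"travel":[0,0,0],"twist":[0,0,0],"fingers":1}]'
python3 -m pendant '[{"travel":[0,0.5,0],"twist":[0,0,0],"fingers":1},{"travel":[0,0.4,0],"twist":[0,0,0],"fingers":1},{"travel":[0,0.2,0],"twist":[0,0,0],"fingers":1},{"travel":[0,0.2,0],"twist":[0,0,0],"fingers":1},{"travel":[0,0,0],"twist":[0,0,0],"fingers":1}]'
```

```text
t: 5.05
position: [466.0, -35.6, 87.4]
tcp_rot: [[-0.107, 0.994, -0.001], [0.994, 0.107, 0.0], [0.0, -0.0, -1.0]]
force: [0.3, -0.9, 0.2]
finger_gap: 0.4
gripper_force: 0.0
t: 5.55
position: [479.3, -34.3, 87.9]
tcp_rot: [[-0.107, 0.994, 0.001], [0.994, 0.107, -0.0], [-0.0, 0.001, -1.0]]
force: [-0.3, -0.5, 0.2]
finger_gap: 0.6
gripper_force: 0.0
```

```bash

python3 -m pendant '[{"travel":[0,0.3,0],"twist":[0,0,0],"fingers":1},{"travel":[0,0.3,0],"twist":[0,0,0],"fingers":1},{"travel":[0,0,0],"twist":[0,0,0],"fingers":1}]'
python3 -m pendant '[{"travel":[0,0.3,0],"twist":[0,0,0],"fingers":1},{"travel":[0,0.2,0],"twist":[0,0,0],"fingers":1},{"travel":[0,0,0],"twist":[0,0,0],"fingers":1}]'
```

```text
t: 5.85
position: [484.4, -33.8, 87.4]
tcp_rot: [[-0.107, 0.994, -0.001], [0.994, 0.107, -0.0], [-0.0, -0.001, -1.0]]
force: [-1.3, -0.5, 2.0]
finger_gap: 0.5
gripper_force: 0.8
t: 6.15
position: [489.4, -33.3, 87.3]
tcp_rot: [[-0.107, 0.994, -0.001], [0.994, 0.107, -0.0], [-0.0, -0.001, -1.0]]
force: [-3.4, -0.3, 0.9]
finger_gap: 0.3
gripper_force: 1.6
```

```bash

python3 -m pendant '[{"travel":[0,0.15,0],"twist":[0,0,0],"fingers":1},{"travel":[0,0,0],"twist":[0,0,0],"fingers":1},{"travel":[0,0,0],"twist":[0,0,0],"fingers":1}]'
cat > chk.py <<'E'
from h import *
import sys
f=cams.grab_frame("side"); P,ok=cloud(f)
y=np.array([np.cos(np.radians(6)),np.sin(np.radians(6))]); x=np.array([y[1],-y[0]])
X=P[...,:2]@x-153.8; Y=P[...,:2]@y-509.8
m=ok&(abs(Y)<80)&(X>-40)&(X<150); print("z max over printer",np.percentile(P[m][:,2],[50,90,99]))
print("edge",[(np.round(w(f,d["location"]),1).tolist(),round(float(d["p"]),2)) for d in nets.tip_of("cover_edge","side")])
if len(sys.argv)>1: cv2.imwrite(f"pics/{sys.argv[1]}.png",cv2.resize(f["pixels"][100:300,210:430],None,fx=3,fy=3))
E
python3 chk.py s1
```

```text
t: 6.45
position: [491.3, -33.1, 87.4]
tcp_rot: [[-0.107, 0.994, 0.0], [0.994, 0.107, 0.0], [0.0, 0.0, -1.0]]
force: [-2.0, 0.4, -1.5]
finger_gap: -0.0
gripper_force: 1.1
z max over printer [ 68.93370933 151.9010943  452.47666665]
edge [([529.0, -139.8, 151.3], 0.75)]
```

View pics/s1.png

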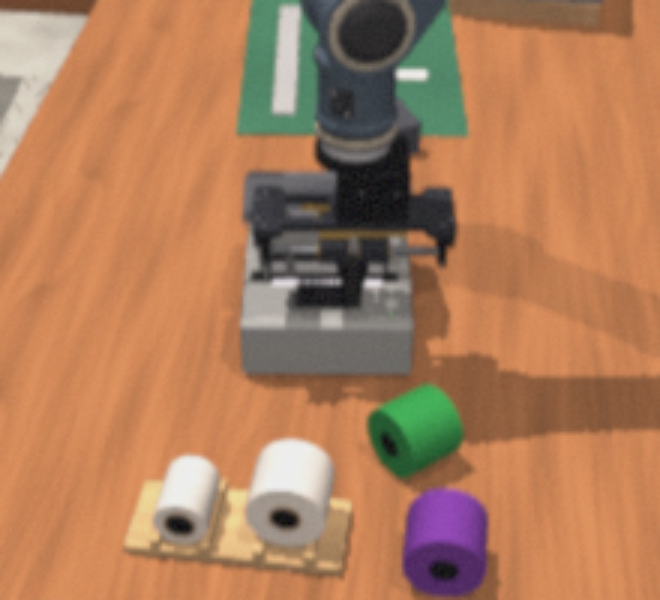

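The cover is springing up: its front edge is at (290,180) in the crop. I back off and go to the roll.

```bash

python3 -m pendant '[{"travel":[0,-0.6,0],"twist":[0,0,0],"fingers":1},{"travel":[0.5,0,-2],"twist":[0,0,0],"fingers":1},{"travel":[1,0,-4],"twist":[0,0,0],"fingers":1},{"travel":[1.5,0,-4],"twist":[0,0,0],"fingers":0},{"travel":[4,1,-2],"twist":[0,0,0],"fingers":-1},{"travel":[4,1,0],"twist":[0,0,0],"fingers":-1},{"travel":[4,1,0],"twist":[0,0,0],"fingers":-1},{"travel":[4,1.3,0],"twist":[0,0,0],"fingers":-1}]'
python3 -m pendant '[{"travel":[4,1.9,0],"twist":[0,0,0],"fingers":-1},{"travel":[0.9,0,0],"twist":[0,0,-0.144],"fingers":-1},{"travel":[0,0,0],"twist":[0,0,-0.144],"fingers":-1},{"travel":[0,0,0],"twist":[0,0,-0.144],"fingers":-1},{"travel":[0,0,0],"twist":[0,0,-0.144],"fingers":-1},{"travel":[0,0,0],"twist":[0,0,-0.144],"fingers":-1},{"travel":[0,0,0],"twist":[0,0,-0.144],"fingers":-1},{"travel":[0,0,0],"twist":[0,0,-0.144],"fingers":-1}]'
python3 -m pendant '[{"travel":[0,0,0],"twist":[0,0,-0.144],"fingers":-1},{"travel":[0,0,0],"twist":[0,0,-0.144],"fingers":-1},{"travel":[0,0,0],"twist":[0,0,-0.144],"fingers":-1},{"travel":[0,0,0],"twist":[0,0,0],"fingers":-1},{"travel":[0,0,0],"twist":[0,0,0],"fingers":-1}]'
cat > roll.py <<'E'
from h import *
from scipy.optimize import least_squares
f,o=wrist(); cv2.imwrite("pics/w2.png",f["pixels"]); P,ok=cloud(f)
rl=P[ok&(P[...,2]>30)&(P[...,2]<95)&(np.hypot(P[...,0]-522,P[...,1]-210)<52)]
top=rl[rl[:,2]>75]; print(len(rl),len(top),cv2.minAreaRect(top[:,:2].astype(np.float32)),rl[:,2].max(),np.percentile(top,[1,99],axis=0).round(1).tolist())
print(o["position"],o["tcp_rot"].round(3).tolist(),o["joints"].round(1))
E
python3 roll.py; python3 chk.py
```

```text
t: 7.35
position: [508.5, 161.8, 208.7]
tcp_rot: [[-0.107, 0.994, 0.004], [0.994, 0.107, 0.001], [0.0, 0.004, -1.0]]
force: [1.4, -1.1, -0.6]
finger_gap: 32.5
gripper_force: 0.0
t: 8.15
position: [522.1, 211.3, 208.2]
tcp_rot: [[-0.901, 0.435, 0.003], [0.435, 0.901, 0.002], [-0.002, 0.003, -1.0]]
force: [-1.0, -0.6, 0.0]
finger_gap: 86.4
gripper_force: 0.0
t: 8.65
position: [521.8, 210.9, 207.9]
tcp_rot: [[-1.0, 0.027, 0.001], [0.027, 1.0, 0.001], [-0.001, 0.001, -1.0]]
force: [0.3, -0.6, 0.4]
finger_gap: 86.9
gripper_force: 0.0
3852 2980 ((522.10009765625, 212.1592559814453), (59.88649368286133, 53.585540771484375), 88.18508911132812) 88.16312221170199 [[496.9, 183.0, 75.3], [547.3, 241.6, 87.5]]
[521.80275907 210.88931001 207.87298994] [[-1.0, 0.027, 0.001], [0.027, 1.0, 0.001], [-0.001, 0.001, -1.0]] [ 17.8  29.8 -60.1 103.   28.6  64.1  36.4]
z max over printer [ 73.6863484  180.04658874 188.56562136]
edge [([541.4, -235.6, 153.6], 0.89)]
```

The roll is centred within about 1 mm and the cover is fully open.

```bash

python3 -m pendant '[{"travel":[0,0.13,4],"twist":[0,0,0],"fingers":-1},{"travel":[0,0,4],"twist":[0,0,0],"fingers":-1},{"travel":[0,0,4],"twist":[0,0,0],"fingers":-1},{"travel":[0,0,2.3],"twist":[0,0,0],"fingers":-1},{"travel":[0,0,1],"twist":[0,0,0],"fingers":-1},{"travel":[0,0,0],"twist":[0,0,0],"fingers":-1}]' 20
python3 -m pendant '[{"travel":[0,0,0],"twist":[0,0,0],"fingers":1},{"travel":[0,0,0],"twist":[0,0,0],"fingers":1},{"travel":[0,0,0],"twist":[0,0,0],"fingers":1},{"travel":[0,0,0],"twist":[0,0,0],"fingers":1},{"travel":[0,0,0],"twist":[0,0,0],"fingers":1},{"travel":[0,0,0],"twist":[0,0,0],"fingers":1},{"travel":[0,0,0],"twist":[0,0,0],"fingers":1},{"travel":[0,0,0],"twist":[0,0,0],"fingers":1}]' 20
```

```text
t: 9.4
position: [521.0, 211.8, 53.8]
tcp_rot: [[-1.0, 0.024, -0.001], [0.024, 1.0, -0.001], [0.001, -0.001, -1.0]]
force: [-0.8, 0.5, 0.3]
finger_gap: 86.9
gripper_force: 0.0
t: 10.2
position: [521.9, 211.8, 55.1]
tcp_rot: [[-1.0, 0.024, 0.001], [0.024, 1.0, -0.0], [-0.001, -0.0, -1.0]]
force: [-0.3, -2.7, 5.1]
finger_gap: 60.2
gripper_force: 20.0
```

```bash

python3 -m pendant '[{"travel":[0,0,-1],"twist":[0,0,0],"fingers":1},{"travel":[0,0,-3],"twist":[0,0,0],"fingers":1},{"travel":[0,0,-4],"twist":[0,0,0],"fingers":1},{"travel":[0,0,-4],"twist":[0,0,0.144],"fingers":1},{"travel":[0,0,-3],"twist":[0,0,0.144],"fingers":1},{"travel":[0,0,0],"twist":[0,0,0.144],"fingers":1},{"travel":[0,0,0],"twist":[0,0,0.144],"fingers":1},{"travel":[0,0,0],"twist":[0,0,0.144],"fingers":1}]'
python3 -m pendant '[{"travel":[0,0,0],"twist":[0,0,0.144],"fingers":1},{"travel":[0,0,0],"twist":[0,0,0.144],"fingers":1},{"travel":[0,0,0],"twist":[0,0,0.144],"fingers":1},{"travel":[0,0,0],"twist":[0,0,0.144],"fingers":1},{"travel":[0,0,0],"twist":[0,0,0.146],"fingers":1},{"travel":[-1.3,-0.1,0],"twist":[0,0,0],"fingers":1},{"travel":[-3,-0.3,0],"twist":[0,0,0],"fingers":1},{"travel":[-3.7,-0.4,0],"twist":[0,0,0],"fingers":1}]'
python3 -m pendant '[{"travel":[-4,-0.4,0],"twist":[0,0,0],"fingers":1},{"travel":[-4,-0.4,0],"twist":[0,0,0],"fingers":1},{"travel":[-4,-0.4,0],"twist":[0,0,0],"fingers":1},{"travel":[-4,-0.4,0],"twist":[0,0,0],"fingers":1},{"travel":[-4,-0.4,0],"twist":[0,0,0],"fingers":1},{"travel":[-2,-0.2,0],"twist":[0,0,0],"fingers":1},{"travel":[0,0,0],"twist":[0,0,0],"fingers":1}]'
python3 - <<'E'
from h import *
f,o=wrist(); cv2.imwrite("pics/w3.png",f["pixels"]); np.savez("w3.npz",**f)
print(o["position"],o["tcp_rot"].round(3).tolist(),o["joints"].round(1),o["force"],o["finger_gap"])
for n in ["bay","latch_thumb"]: print(n,[(np.round(w(f,d["location"]),1).tolist(),round(float(d["p"]),2)) for d in nets.tip_of(n,"wrist")])
E
```

```text
t: 11.0
position: [520.8, 211.9, 204.7]
tcp_rot: [[-0.732, 0.681, -0.0], [0.681, 0.732, -0.0], [0.0, -0.0, -1.0]]
force: [0.7, 0.1, -1.7]
finger_gap: 60.0
gripper_force: 20.0
t: 11.8
position: [521.1, 131.4, 204.4]
tcp_rot: [[-0.112, 0.994, -0.001], [0.994, 0.112, 0.001], [0.001, -0.0, -1.0]]
force: [0.9, -0.3, -1.6]
finger_gap: 60.1
gripper_force: 20.0
t: 12.5
position: [521.8, -94.9, 203.9]
tcp_rot: [[-0.1, 0.995, -0.002], [0.995, 0.1, -0.002], [-0.002, -0.002, -1.0]]
force: [-0.0, 0.7, -2.6]
finger_gap: 60.0
gripper_force: 20.0
[521.83853676 -94.91419914 203.90378712] [[-0.1, 0.995, -0.002], [0.995, 0.1, -0.002], [-0.002, -0.002, -1.0]] [ 35.   19.1 -36.1 108.   13.4  57.2  -1.2] [-0.0330286   0.6620344  -2.55603212] 59.99893197769494
bay []
latch_thumb [([513.9, -32.7, 77.3], 0.86)]
```

View pics/w3.png

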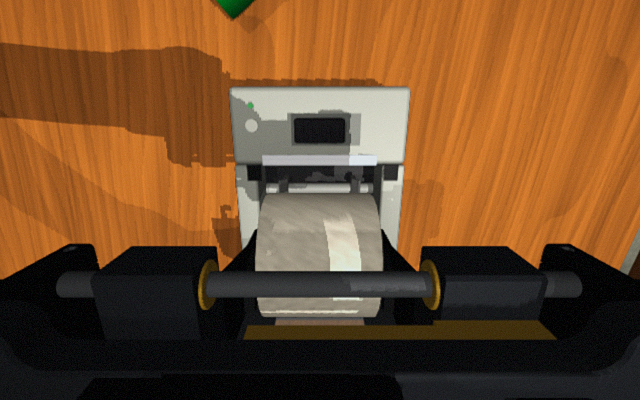

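The roll is held, with its middle at (319,255), and is lined up with the thumb piece at (319,130). The front idler roller and the guides show at (318,188).

```bash
python3 - <<'E'
from h import *
f=dict(np.load("w3.npz")); P,ok=cloud(f)
t=np.radians(6); y=np.array([np.cos(t),np.sin(t)]); x=np.array([y[1],-y[0]])
X=P[...,:2]@x; Y=P[...,:2]@y
m=ok&(P[...,2]>67)&(P[...,2]<73)&(X<118)&(X>40)&(abs(Y-510)<110); print("deck",np.percentile(Y[m],[.5,99.5]),np.percentile(X[m],[.5]), cv2.minAreaRect(P[m][:,:2].astype(np.float32)))
m=ok&(P[...,2]>120)&(P[...,2]<185)&(abs(Y-510)<40)&(P[...,2]>200-3-8); 
m=ok&(P[...,2]>195)&(P[...,2]<245)&(X>100)&(X<200)&(abs(Y-510)<33); print("roll",np.percentile(Y[m],[1,99]),m.sum())
v=slice(160,192); sub=P[v,240:400]; o=ok[v,240:400]
g=o&(sub[...,2]>46)&(sub[...,2]<57); print("guides",g.sum(), np.histogram((sub[...,:2]@y)[g],bins=np.arange(445,580,5)))
tc=np.array([521.84,-94.91]); print(tc@x,tc@y)
E
```

```text
deck [427.64980865 593.26701874] [49.83036307] ((516.3690185546875, -29.71227264404297), (168.28579711914062, 68.91919708251953), 6.008747100830078)
roll [479.00672421 540.7955533 ] 12008
guides 293 (array([36,  0,  0,  0, 39, 59,  1,  0,  0,  0,  0,  0,  0,  0,  0,  0,  0,
        0,  0,  0, 56, 44,  0,  0,  0, 58]), array([445, 450, 455, 460, 465, 470, 475, 480, 485, 490, 495, 500, 505,
       510, 515, 520, 525, 530, 535, 540, 545, 550, 555, 560, 565, 570,
       575]))
148.9372063609951 509.06050943024684
```

```bash

python3 -m pendant '[{"travel":[-1.3,0.04,0],"twist":[0,0,-0.005],"fingers":1},{"travel":[-1.2,0,1],"twist":[0,0,0],"fingers":1},{"travel":[0,0,3],"twist":[0,0,0],"fingers":1},{"travel":[0,0,3],"twist":[0,0,0],"fingers":1},{"travel":[0,0,2],"twist":[0,0,0],"fingers":1},{"travel":[0,0,1.5],"twist":[0,0,0],"fingers":1},{"travel":[0,0,1],"twist":[0,0,0],"fingers":1},{"travel":[0,0,0],"twist":[0,0,0],"fingers":1}]'
python3 -m pendant '[{"travel":[0,0,0.5],"twist":[0,0,0],"fingers":1},{"travel":[0,0,0.3],"twist":[0,0,0],"fingers":1},{"travel":[0,0,0.2],"twist":[0,0,0],"fingers":1},{"travel":[0,0,0.2],"twist":[0,0,0],"fingers":1},{"travel":[0,0,0],"twist":[0,0,0],"fingers":1}]'
```

```text
t: 13.45
position: [525.5, -114.5, 88.3]
tcp_rot: [[-0.11, 0.994, -0.002], [0.994, 0.11, 0.0], [0.001, -0.002, -1.0]]
force: [-0.1, 0.7, -2.1]
finger_gap: 60.1
gripper_force: 20.0
t: 13.95
position: [526.1, -114.4, 77.6]
tcp_rot: [[-0.11, 0.994, 0.0], [0.994, 0.11, -0.0], [-0.0, 0.0, -1.0]]
force: [-0.6, -0.2, -2.6]
finger_gap: 59.7
gripper_force: 20.0
```

```bash

python3 -m pendant '[{"travel":[-0.3,0,0],"twist":[0,0,0],"fingers":1},{"travel":[-0.24,0,0],"twist":[0,0,0],"fingers":1},{"travel":[0,0,0],"twist":[0,0,0],"fingers":1}]'
python3 -m pendant '[{"travel":[0,0,0.15],"twist":[0,0,0],"fingers":1},{"travel":[0,0,0.1],"twist":[0,0,0],"fingers":1},{"travel":[0,0,0.1],"twist":[0,0,0],"fingers":1},{"travel":[0,0,0],"twist":[0,0,0],"fingers":1}]'
```

```text
t: 14.25
position: [526.8, -120.5, 77.6]
tcp_rot: [[-0.109, 0.994, 0.0], [0.994, 0.109, -0.0], [-0.0, 0.0, -1.0]]
force: [1.0, 0.4, -1.8]
finger_gap: 60.0
gripper_force: 20.0
t: 14.65
position: [526.8, -119.8, 74.7]
tcp_rot: [[-0.11, 0.994, -0.0], [0.994, 0.11, -0.001], [-0.001, -0.0, -1.0]]
force: [-2.7, -0.4, 3.9]
finger_gap: 59.6
gripper_force: 20.0
```

```bash

python3 -m pendant '[{"travel":[0,-0.05,0.06],"twist":[0,0,0],"fingers":1},{"travel":[0,0,0],"twist":[0,0,0],"fingers":1},{"travel":[0,0,0],"twist":[0,0,0],"fingers":1}]' 3
python3 -m pendant '[{"travel":[0,0,0],"twist":[0,0,0],"fingers":-0.45},{"travel":[0,0,0],"twist":[0,0,0],"fingers":-0.6},{"travel":[0,0,0],"twist":[0,0,0],"fingers":-0.6},{"travel":[0,0,0],"twist":[0,0,0],"fingers":-0.6}]'
```

```text
t: 14.95
position: [526.9, -120.3, 73.9]
tcp_rot: [[-0.109, 0.994, 0.002], [0.994, 0.109, -0.001], [-0.001, 0.001, -1.0]]
force: [-0.1, -1.7, 4.0]
finger_gap: 60.2
gripper_force: 3.0
t: 15.35
position: [526.0, -119.5, 73.2]
tcp_rot: [[-0.11, 0.994, -0.0], [0.994, 0.11, 0.0], [0.0, -0.0, -1.0]]
force: [-0.2, -0.1, 0.0]
finger_gap: 68.8
gripper_force: 0.0
```

```bash

python3 -m pendant '[{"travel":[0,0,-1],"twist":[0,0,0],"fingers":-0.6},{"travel":[0,0,-3],"twist":[0,0,0],"fingers":-0.6},{"travel":[0,0,-4],"twist":[0,0,0],"fingers":-0.6},{"travel":[0,0,-4.5],"twist":[0,0,0],"fingers":-0.6},{"travel":[0,0,-4.5],"twist":[0,0,0],"fingers":-0.6},{"travel":[0,0,-2.7],"twist":[0,0,0],"fingers":-0.6},{"travel":[0,0,0],"twist":[0,0,0],"fingers":1},{"travel":[0,0,0],"twist":[0,0,0],"fingers":1}]'
python3 - <<'E'
from h import *
f,o=wrist(); cv2.imwrite("pics/w4.png",f["pixels"]); P,ok=cloud(f)
t=np.radians(6); y=np.array([np.cos(t),np.sin(t)]); x=np.array([y[1],-y[0]])
X=P[...,:2]@x-154.2; Y=P[...,:2]@y-510.3
m=ok&(P[...,2]>80)&(P[...,2]<112)&(abs(X-20)<45)&(abs(Y)<45); print("roll X,Y,z",np.percentile(X[m],[1,99]),np.percentile(Y[m],[1,99]),np.percentile(P[m][:,2],99.5),m.sum())
for n in ["full_roll_center"]: print(n,[(np.round(w(f,d["location"]),1).tolist(),round(float(d["p"]),2)) for d in nets.tip_of(n,"wrist")])
print(o["position"],o["joints"].round(1))
E
python3 chk.py
```

```text
t: 16.15
position: [526.1, -119.7, 271.1]
tcp_rot: [[-0.11, 0.994, 0.001], [0.994, 0.11, -0.001], [-0.001, 0.001, -1.0]]
force: [-0.7, 0.1, -0.1]
finger_gap: 60.3
gripper_force: 0.0
roll X,Y,z [-13.59167423  49.03095564] [-26.98072165  31.268731  ] 106.53102735809347 2822
full_roll_center []
[ 526.05650633 -119.72455773  271.07794829] [ 38.8  16.1 -37.1 102.3  10.6  65.1   4.6]
z max over printer [365.12026777 586.93641525 614.54104964]
edge [([537.2, -230.1, 155.5], 0.79)]
```

View pics/w4.png

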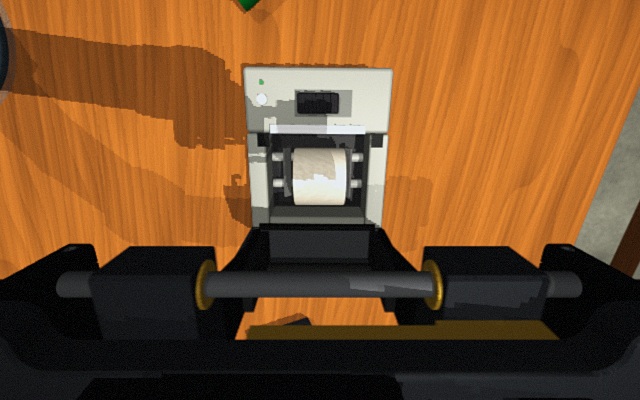

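The roll is seated between the guides on the idlers at (320,177). Measured: centre X about 20 mm, Y about +2 mm, top at z 106. The thumb piece is home at (317,102). Next I go behind the open cover with closed fingers.

```bash

python3 -m pendant '[{"travel":[-2,0,0],"twist":[0,0,0],"fingers":1},{"travel":[-4,0,0],"twist":[0,0,0],"fingers":1},{"travel":[-4,0,0],"twist":[0,0,0],"fingers":1},{"travel":[-3,0,0],"twist":[0,0,0],"fingers":1},{"travel":[-1.7,0,0],"twist":[0,0,0],"fingers":1},{"travel":[0,0,0],"twist":[0,0,0],"fingers":1},{"travel":[0,0,0],"twist":[0,0,0],"fingers":1}]' 10
python3 -m pendant '[{"travel":[0,0,2],"twist":[0,0,0],"fingers":1},{"travel":[0,0,3],"twist":[0,0,0],"fingers":1},{"travel":[0,0,3],"twist":[0,0,0],"fingers":1},{"travel":[0,0,2],"twist":[0,0,0],"fingers":1},{"travel":[0,0,0.8],"twist":[0,0,0],"fingers":1},{"travel":[0,0,0],"twist":[0,0,0],"fingers":1}]'
python3 chk.py
cat > plan.py <<'E'
from h import *
import sys
o=readout.get_obs(); p=o["position"]
t=np.radians(6); y=np.array([np.cos(t),np.sin(t)]); x=np.array([y[1],-y[0]])
X=p[:2]@x-154.2; print("now X,Y,Z",round(X,1),round(p[:2]@y-510.3,1),round(p[2],1),"yaw",np.degrees(np.arctan2(*o["tcp_rot"][[1,0],1])).round(2),"F",o["force"].round(1))
def wp(a):
    s=85-9*a/88.8; c,n=np.cos(np.radians(a)),np.sin(np.radians(a))
    return np.array([88-s*c+46*n+9.5, 70+s*n+46*c+14])
q=np.array([X,p[2]])
for a in map(float,sys.argv[1:]):
    v=wp(a); print(a,v.round(1),"travel x,z cm",np.round([-(v[0]-q[0])/10,-(v[1]-q[1])/10],2)); q=v
E
python3 plan.py 88.8 85 81 77 73 69 65 61 57 53 49 45 41 37 33 29 25 21 17 14 11 9 7 5 4 3 2 1 0 -0.7
```

```text
t: 17.05
position: [542.4, -264.0, 269.9]
tcp_rot: [[-0.111, 0.994, -0.001], [0.994, 0.111, 0.002], [0.002, -0.001, -1.0]]
force: [-0.3, 0.0, -0.0]
finger_gap: 0.7
gripper_force: 0.0
t: 17.65
position: [542.1, -263.9, 161.9]
tcp_rot: [[-0.112, 0.994, -0.001], [0.994, 0.112, 0.001], [0.002, -0.001, -1.0]]
force: [0.2, 0.0, -0.1]
finger_gap: 0.5
gripper_force: 0.0
z max over printer [237.74943538 501.35577988 550.51004142]
edge [([533.5, -233.7, 154.6], 0.84), ([530.2, -123.1, 67.4], 0.72)]
now X,Y,Z 166.2 2.3 163.7 yaw 6.39 F [-0.2 -0.7  0.3]
88.8 [141.9 160.9] travel x,z cm [2.43 0.28]
85.0 [136.7 164.1] travel x,z cm [ 0.52 -0.32]
81.0 [130.9 167. ] travel x,z cm [ 0.57 -0.29]
77.0 [125.  169.6] travel x,z cm [ 0.6  -0.25]
73.0 [118.8 171.7] travel x,z cm [ 0.62 -0.21]
69.0 [112.5 173.3] travel x,z cm [ 0.63 -0.17]
65.0 [106.1 174.5] travel x,z cm [ 0.64 -0.12]
61.0 [ 99.5 175.2] travel x,z cm [ 0.65 -0.07]
57.0 [ 92.9 175.5] travel x,z cm [ 0.66 -0.03]
53.0 [ 86.3 175.3] travel x,z cm [0.66 0.02]
49.0 [ 79.7 174.6] travel x,z cm [0.66 0.07]
45.0 [ 73.1 173.4] travel x,z cm [0.66 0.12]
41.0 [ 66.7 171.8] travel x,z cm [0.65 0.17]
37.0 [ 60.3 169.6] travel x,z cm [0.64 0.21]
33.0 [ 54.1 167.1] travel x,z cm [0.62 0.26]
29.0 [ 48. 164.] travel x,z cm [0.6 0.3]
25.0 [ 42.2 160.5] travel x,z cm [0.58 0.35]
21.0 [ 36.6 156.6] travel x,z cm [0.56 0.39]
17.0 [ 31.3 152.3] travel x,z cm [0.53 0.43]
14.0 [ 27.5 148.9] travel x,z cm [0.38 0.35]
11.0 [ 23.9 145.2] travel x,z cm [0.36 0.37]
9.0 [ 21.6 142.6] travel x,z cm [0.23 0.26]
7.0 [ 19.4 139.9] travel x,z cm [0.22 0.27]
5.0 [ 17.3 137.2] travel x,z cm [0.21 0.27]
4.0 [ 16.3 135.8] travel x,z cm [0.1  0.14]
3.0 [ 15.3 134.4] travel x,z cm [0.1  0.14]
2.0 [ 14.4 132.9] travel x,z cm [0.1  0.14]
1.0 [ 13.4 131.5] travel x,z cm [0.09 0.15]
0.0 [ 12.5 130. ] travel x,z cm [0.09 0.15]
-0.7 [ 11.9 129. ] travel x,z cm [0.06 0.1 ]
```

```bash

python3 -m pendant '[{"travel":[0.8,0,0.1],"twist":[0,0,0],"fingers":1},{"travel":[0.8,0,0.1],"twist":[0,0,0],"fingers":1},{"travel":[0.8,0,0],"twist":[0,0,0],"fingers":1},{"travel":[0.5,0,-0.3],"twist":[0,0,0],"fingers":1},{"travel":[0.6,0,-0.3],"twist":[0,0,0],"fingers":1},{"travel":[0.6,0,-0.25],"twist":[0,0,0],"fingers":1}]'
python3 plan.py 77 73 69; python3 chk.py | tail -1
python3 -m pendant '[{"travel":[0.6,0,-0.2],"twist":[0,0,0],"fingers":1},{"travel":[0.6,0,-0.2],"twist":[0,0,0],"fingers":1},{"travel":[0.6,0,-0.1],"twist":[0,0,0],"fingers":1},{"travel":[0.6,0,-0.1],"twist":[0,0,0],"fingers":1},{"travel":[0.6,0,0],"twist":[0,0,0],"fingers":1}]'
python3 plan.py 57 53 49; python3 chk.py | tail -1
```

```text
t: 18.35
position: [537.9, -225.5, 169.3]
tcp_rot: [[-0.109, 0.994, 0.001], [0.994, 0.109, -0.001], [-0.001, 0.0, -1.0]]
force: [1.0, -2.6, -1.1]
finger_gap: 0.8
gripper_force: 1.6
now X,Y,Z 126.3 1.0 169.3 yaw 6.26 F [ 1.  -2.6 -1.1]
77.0 [125.  169.6] travel x,z cm [ 0.13 -0.02]
73.0 [118.8 171.7] travel x,z cm [ 0.62 -0.21]
69.0 [112.5 173.3] travel x,z cm [ 0.63 -0.17]
edge [([537.5, -216.3, 161.4], 0.9)]
t: 18.95
position: [534.4, -194.9, 175.1]
tcp_rot: [[-0.11, 0.994, -0.0], [0.994, 0.11, -0.0], [-0.0, -0.0, -1.0]]
force: [0.2, -4.2, -0.1]
finger_gap: 0.5
gripper_force: 1.6
now X,Y,Z 95.5 0.8 175.1 yaw 6.31 F [ 0.2 -4.2 -0.1]
57.0 [ 92.9 175.5] travel x,z cm [ 0.26 -0.04]
53.0 [ 86.3 175.3] travel x,z cm [0.66 0.02]
49.0 [ 79.7 174.6] travel x,z cm [0.66 0.07]
edge []
```

```bash

python3 -m pendant '[{"travel":[0.7,0,0],"twist":[0,0,0],"fingers":1},{"travel":[0.7,0,0.05],"twist":[0,0,0],"fingers":1},{"travel":[0.7,0,0.1],"twist":[0,0,0],"fingers":1},{"travel":[0.65,0,0.15],"twist":[0,0,0],"fingers":1},{"travel":[0.65,0,0.2],"twist":[0,0,0],"fingers":1}]'
python3 plan.py 37 33 ; python3 chk.py | tail -1
python3 -m pendant '[{"travel":[0.6,0,0.25],"twist":[0,0,0],"fingers":1},{"travel":[0.6,0,0.3],"twist":[0,0,0],"fingers":1},{"travel":[0.6,0,0.3],"twist":[0,0,0],"fingers":1}]'
python3 plan.py 25 21 17 14 11; python3 chk.py s2| tail -1
```

```text
t: 19.55
position: [530.9, -160.9, 170.0]
tcp_rot: [[-0.11, 0.994, 0.0], [0.994, 0.11, -0.0], [-0.0, 0.0, -1.0]]
force: [0.4, -4.3, 1.6]
finger_gap: 0.5
gripper_force: 1.7
now X,Y,Z 61.3 0.9 170.0 yaw 6.32 F [ 0.4 -4.3  1.6]
37.0 [ 60.3 169.6] travel x,z cm [0.1  0.04]
33.0 [ 54.1 167.1] travel x,z cm [0.62 0.26]
edge [([530.0, -148.5, 156.7], 0.76)]
t: 19.95
position: [529.0, -143.3, 161.3]
tcp_rot: [[-0.11, 0.994, 0.001], [0.994, 0.11, -0.0], [-0.0, 0.001, -1.0]]
force: [0.8, -3.9, 2.8]
finger_gap: 0.5
gripper_force: 1.8
now X,Y,Z 43.6 0.8 161.3 yaw 6.29 F [ 0.8 -3.9  2.8]
25.0 [ 42.2 160.5] travel x,z cm [0.14 0.08]
21.0 [ 36.6 156.6] travel x,z cm [0.56 0.39]
17.0 [ 31.3 152.3] travel x,z cm [0.53 0.43]
14.0 [ 27.5 148.9] travel x,z cm [0.38 0.35]
11.0 [ 23.9 145.2] travel x,z cm [0.36 0.37]
edge []
```

View pics/s2.png

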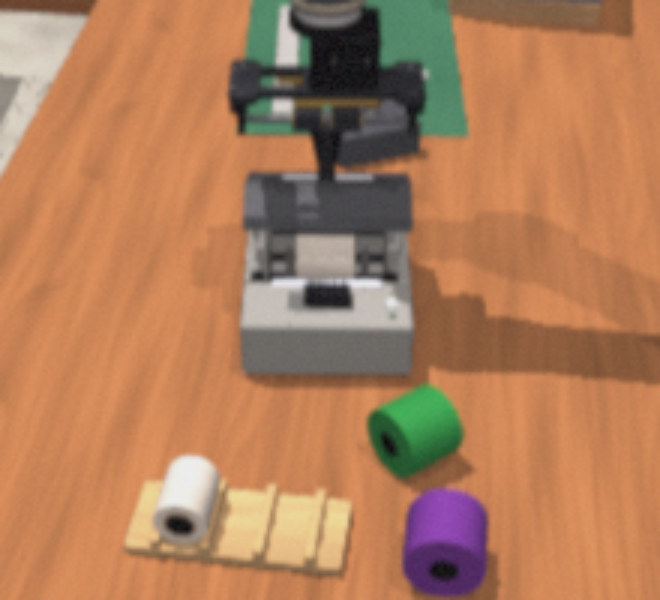

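The cover is about two thirds down with the fingertip on its roof at (327,175). The roll sits in the bay at (327,255), and the part-used roll is still in its groove at (188,497).

```bash

python3 -m pendant '[{"travel":[0.4,0,0.3],"twist":[0,0,0],"fingers":1},{"travel":[0.4,0,0.3],"twist":[0,0,0],"fingers":1},{"travel":[0.4,0,0.3],"twist":[0,0,0],"fingers":1},{"travel":[0.4,0,0.3],"twist":[0,0,0],"fingers":1},{"travel":[0.3,0,0.3],"twist":[0,0,0],"fingers":1}]'
python3 plan.py 11 9 7 5 3
python3 -m pendant '[{"travel":[0.2,0,0.22],"twist":[0,0,0],"fingers":1},{"travel":[0.2,0,0.22],"twist":[0,0,0],"fingers":1},{"travel":[0.2,0,0.22],"twist":[0,0,0],"fingers":1}]'
python3 plan.py 7 5 4 3 2 1 0
```

```text
t: 20.55
position: [526.8, -124.4, 146.2]
tcp_rot: [[-0.11, 0.994, 0.0], [0.994, 0.11, 0.0], [0.0, 0.0, -1.0]]
force: [0.4, -2.6, 2.9]
finger_gap: 0.4
gripper_force: 1.7
now X,Y,Z 24.6 0.6 146.2 yaw 6.3 F [ 0.4 -2.6  2.9]
11.0 [ 23.9 145.2] travel x,z cm [0.07 0.1 ]
9.0 [ 21.6 142.6] travel x,z cm [0.23 0.26]
7.0 [ 19.4 139.9] travel x,z cm [0.22 0.27]
5.0 [ 17.3 137.2] travel x,z cm [0.21 0.27]
3.0 [ 15.3 134.4] travel x,z cm [0.2  0.28]
t: 20.85
position: [526.3, -119.4, 140.1]
tcp_rot: [[-0.109, 0.994, 0.0], [0.994, 0.109, -0.001], [-0.001, 0.0, -1.0]]
force: [0.1, -4.0, 8.9]
finger_gap: 0.4
gripper_force: 4.3
now X,Y,Z 19.6 0.6 140.1 yaw 6.29 F [ 0.1 -4.   8.9]
7.0 [ 19.4 139.9] travel x,z cm [0.01 0.02]
5.0 [ 17.3 137.2] travel x,z cm [0.21 0.27]
4.0 [ 16.3 135.8] travel x,z cm [0.1  0.14]
3.0 [ 15.3 134.4] travel x,z cm [0.1  0.14]
2.0 [ 14.4 132.9] travel x,z cm [0.1  0.14]
1.0 [ 13.4 131.5] travel x,z cm [0.09 0.15]
0.0 [ 12.5 130. ] travel x,z cm [0.09 0.15]
```

```bash

python3 -m pendant '[{"travel":[0.05,0,0],"twist":[0,0,0],"fingers":1},{"travel":[0,0,0],"twist":[0,0,0],"fingers":1}]'
python3 chk.py
python3 -m pendant '[{"travel":[0.1,0,0.1],"twist":[0,0,0],"fingers":1},{"travel":[0.1,0,0.1],"twist":[0,0,0],"fingers":1},{"travel":[0,0,0],"twist":[0,0,0],"fingers":1}]'; python3 plan.py
```

```text
t: 21.05
position: [526.2, -118.3, 140.0]
tcp_rot: [[-0.11, 0.994, 0.0], [0.994, 0.11, -0.0], [-0.0, 0.0, -1.0]]
force: [-0.1, -3.1, 4.0]
finger_gap: 0.4
gripper_force: 2.1
z max over printer [293.38134887 496.09272443 541.48214846]
edge [([523.3, -113.4, 123.8], 0.84), ([525.8, -118.5, 72.7], 0.6)]
t: 21.45
position: [526.1, -117.1, 138.3]
tcp_rot: [[-0.109, 0.994, 0.001], [0.994, 0.109, -0.001], [-0.001, 0.0, -1.0]]
force: [0.4, -4.6, 6.5]
finger_gap: 0.7
gripper_force: 3.2
now X,Y,Z 17.3 0.6 138.3 yaw 6.28 F [ 0.4 -4.6  6.5]
```

```bash

python3 -m pendant '[{"travel":[0.05,0,0.12],"twist":[0,0,0],"fingers":1},{"travel":[0.05,0,0.12],"twist":[0,0,0],"fingers":1},{"travel":[0.05,0,0.12],"twist":[0,0,0],"fingers":1}]'
python3 -m pendant '[{"travel":[0.05,0,0.12],"twist":[0,0,0],"fingers":1},{"travel":[0.05,0,0.12],"twist":[0,0,0],"fingers":1},{"travel":[0,0,0],"twist":[0,0,0],"fingers":1}]'; python3 plan.py 0 -0.7
```

```text
t: 21.75
position: [525.9, -115.1, 135.1]
tcp_rot: [[-0.109, 0.994, 0.0], [0.994, 0.109, -0.001], [-0.001, 0.0, -1.0]]
force: [0.3, -1.3, 3.7]
finger_gap: 0.4
gripper_force: 1.9
t: 22.05
position: [525.5, -113.0, 131.7]
tcp_rot: [[-0.11, 0.994, 0.0], [0.994, 0.11, 0.001], [0.001, 0.0, -1.0]]
force: [1.0, -0.2, 2.3]
finger_gap: 0.8
gripper_force: 1.4
now X,Y,Z 13.1 0.5 131.7 yaw 6.33 F [ 1.  -0.2  2.3]
0.0 [ 12.5 130. ] travel x,z cm [0.06 0.17]
-0.7 [ 11.9 129. ] travel x,z cm [0.06 0.1 ]
```

```bash

python3 -m pendant '[{"travel":[0.05,0,0.1],"twist":[0,0,0],"fingers":1},{"travel":[0,0,0.1],"twist":[0,0,0],"fingers":1},{"travel":[0,0,0],"twist":[0,0,0],"fingers":1}]'
python3 -m pendant '[{"travel":[0,0,0.1],"twist":[0,0,0],"fingers":1},{"travel":[0,0,0],"twist":[0,0,0],"fingers":1}]'
python3 -m pendant '[{"travel":[0,0,0.05],"twist":[0,0,0],"fingers":1},{"travel":[0,0,0],"twist":[0,0,0],"fingers":1}]'
```

```text
t: 22.35
position: [525.5, -112.0, 129.9]
tcp_rot: [[-0.111, 0.994, -0.0], [0.994, 0.111, 0.001], [0.001, 0.0, -1.0]]
force: [-0.7, 1.0, 5.6]
finger_gap: 0.1
gripper_force: 2.8
t: 22.55
position: [525.5, -111.7, 129.4]
tcp_rot: [[-0.111, 0.994, -0.0], [0.994, 0.111, 0.001], [0.001, -0.0, -1.0]]
force: [-1.7, 1.9, 7.8]
finger_gap: 0.2
gripper_force: 4.2
t: 22.75
position: [525.5, -111.7, 129.3]
tcp_rot: [[-0.111, 0.994, -0.0], [0.994, 0.111, 0.001], [0.001, -0.0, -1.0]]
force: [-3.5, 1.1, 11.3]
finger_gap: 0.4
gripper_force: 5.6
```

```bash

python3 -m pendant '[{"travel":[0,0,0.05],"twist":[0,0,0],"fingers":1},{"travel":[0,0,0],"twist":[0,0,0],"fingers":1}]'
python3 -m pendant '[{"travel":[0,0,0.1],"twist":[0,0,0],"fingers":1},{"travel":[0,0,0],"twist":[0,0,0],"fingers":1}]'
```

```text
t: 22.95
position: [525.5, -111.7, 129.2]
tcp_rot: [[-0.111, 0.994, -0.0], [0.994, 0.111, 0.001], [0.001, -0.0, -1.0]]
force: [-3.2, 1.3, 13.7]
finger_gap: 0.7
gripper_force: 7.0
t: 23.15
position: [525.5, -111.6, 128.9]
tcp_rot: [[-0.111, 0.994, -0.0], [0.994, 0.111, 0.0], [0.001, -0.0, -1.0]]
force: [-4.8, 1.9, 18.7]
finger_gap: 0.4
gripper_force: 9.7
```

```bash

python3 -m pendant '[{"travel":[0,0,0.1],"twist":[0,0,0],"fingers":1},{"travel":[0,0,0],"twist":[0,0,0],"fingers":1},{"travel":[0,0,0],"twist":[0,0,0],"fingers":1}]'
python3 -m pendant '[{"travel":[0,0,-0.2],"twist":[0,0,0],"fingers":1},{"travel":[0,0,-0.2],"twist":[0,0,0],"fingers":1},{"travel":[0,0,0],"twist":[0,0,0],"fingers":1}]'
python3 -m pendant '[{"travel":[0,0,-0.15],"twist":[0,0,0],"fingers":1},{"travel":[0,0,0],"twist":[0,0,0],"fingers":1}]'
python3 -m pendant '[{"travel":[0,0,-0.15],"twist":[0,0,0],"fingers":1},{"travel":[0,0,0],"twist":[0,0,0],"fingers":1}]'
```

```text
t: 23.45
position: [525.6, -111.4, 128.7]
tcp_rot: [[-0.111, 0.994, -0.0], [0.994, 0.111, 0.0], [0.0, -0.0, -1.0]]
force: [-7.1, 1.6, 25.1]
finger_gap: 0.8
gripper_force: 12.5
t: 23.75
position: [525.5, -112.2, 130.3]
tcp_rot: [[-0.11, 0.994, 0.0], [0.994, 0.11, 0.001], [0.001, 0.0, -1.0]]
force: [-1.0, 0.9, 5.0]
finger_gap: 0.6
gripper_force: 2.8
t: 23.95
position: [525.3, -112.8, 131.1]
tcp_rot: [[-0.11, 0.994, -0.0], [0.994, 0.11, 0.001], [0.001, -0.0, -1.0]]
force: [0.2, 0.5, 3.6]
finger_gap: 0.2
gripper_force: 2.0
t: 24.15
position: [524.9, -113.2, 132.4]
tcp_rot: [[-0.11, 0.994, -0.001], [0.994, 0.11, 0.0], [0.001, -0.001, -1.0]]
force: [0.1, -0.6, -0.1]
finger_gap: 0.3
gripper_force: 0.0
```

```bash

python3 -m pendant '[{"travel":[0,0,-0.4],"twist":[0,0,0],"fingers":1},{"travel":[0,0,-0.4],"twist":[0,0,0],"fingers":1},{"travel":[0,0,0],"twist":[0,0,0],"fingers":1},{"travel":[0,0,0],"twist":[0,0,0],"fingers":1}]'
python3 chk.py
python3 -m pendant '[{"travel":[0,0,-2],"twist":[0,0,0],"fingers":1},{"travel":[0,0,-4],"twist":[0,0,0],"fingers":1},{"travel":[0,0,-4],"twist":[0,0,0],"fingers":1},{"travel":[0,0,-4],"twist":[0,0,0],"fingers":1},{"travel":[0,0,-2],"twist":[0,0,0],"fingers":1},{"travel":[0,0,0],"twist":[0,0,0],"fingers":1},{"travel":[0,0,0],"twist":[0,0,0],"fingers":1}]'
python3 chk.py s3
```

```text
t: 24.55
position: [525.6, -113.4, 141.0]
tcp_rot: [[-0.11, 0.994, 0.0], [0.994, 0.11, -0.0], [-0.0, 0.0, -1.0]]
force: [0.2, -0.2, 0.6]
finger_gap: 0.6
gripper_force: 0.0
z max over printer [296.16757276 497.02748858 543.71214922]
edge [([526.5, -104.0, 115.5], 0.59), ([529.0, -192.5, 67.1], 0.59), ([383.0, 446.6, -2.7], 0.38)]
t: 25.35
position: [525.1, -113.4, 300.4]
tcp_rot: [[-0.11, 0.994, -0.0], [0.994, 0.11, -0.0], [-0.0, -0.0, -1.0]]
force: [-0.8, -0.4, -0.7]
finger_gap: 0.5
gripper_force: 0.0
z max over printer [399.25716202 597.26212486 618.55147062]
edge [([526.3, -104.5, 116.4], 0.62), ([530.0, -192.7, 67.7], 0.39)]
```

View pics/s3.png

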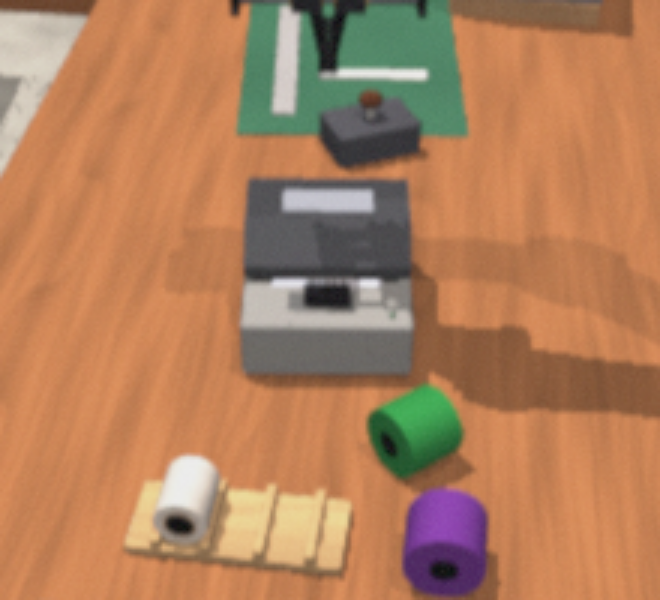

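The cover is shut and holding by itself at (328,230), and the thumb piece is home at (328,295). The part-used roll is in its groove at (188,500), the other things are undisturbed, and the arm is clear.

```bash
python3 -c "
from plant import r; print(r.sign_off())"
```

```text
the job is handed in; nothing more can be done
None
```

The full roll lies on the idlers between the guides, and the cover is latched shut and holding on its own. Everything else is where it was, and the job was handed in at about 25 s.

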